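# Topple the wash-powder carton into its bay

### The job

Lay the standing blue wash-powder carton down for stock-taking in the blue-taped bay of the laundromat counter: push it high up so that it topples over onto its broad face into that bay, then push it along the counter until all of it lies inside the blue tape. Only push it with the fingers, never lift it, and leave the orange carton, bottle, mug, jar and soap box where they are.

Things in the scene. Friction and masses are not known exactly. Their poses are not given: they have to be found in the camera images.
- carton: blue rigid carton with a white band and disc on both broad faces, loose, standing upright at the start between the two bays. 120 mm wide (its x), 60 mm thick (its y), 180 mm tall (its z); origin at the centre of its underside, z up while it stands. Its broad faces (normal to its y) look to the two bays. About 0.4 to 0.8 kg, evenly filled; it does not slide when pushed near the top but tips about its lower edge, past balance at about 18 degrees, and then falls by itself
- carton_center (a point): centre of the blue carton (90 mm above its underside)
- foot_a (a point): on the carton's underside (the end that stands on the counter at the start): middle of its thickness, at its x = -60 mm edge
- foot_b (a point): the same at the x = +60 mm edge of the underside
- top_a (a point): on the carton's top end: middle of its thickness, at its x = -60 mm edge
- top_b (a point): the same at the x = +60 mm edge of the top end
- bay_blue: the target: rectangle of blue tape stuck flat on the counter, no height to speak of. Inside the tape 180 mm along its x and 240 mm along its y, tape 12 mm wide; origin at its centre on the counter. It lies on one side of the standing carton, along the line of the carton's thickness (its y nearly parallel to the carton's y), its inner edge 23 to 47 mm beyond the carton's near broad face; on the left or on the right, so see which
- bay_orange: the same rectangle in orange tape on the opposite side of the carton; not the target
- orange_carton: orange carton lying flat in the middle of the orange bay, 100 mm (along the bay's x) by 150 mm (along the bay's y), 50 mm high; origin at the centre of its underside. Loose; leave it alone
- softener: green plastic bottle with white cap, standing behind the bays, 68 mm across, 170 mm tall; origin under its centre. Loose; leave it alone
- mug: white mug standing behind the bays, 80 mm across without its handle, 90 mm tall; origin under its centre. Loose; leave it alone
- jar: amber glass jar with steel lid, standing behind the bays, 64 mm across, 90 mm tall; origin under its centre. Loose; leave it alone
- soap_box: small flat yellow soap box behind the bays, 60 by 90 mm, 35 mm high; origin under its centre. Loose; leave it alone
There are look-alikes about, which are no part of the job. Several things have the shape of the carton; the one meant has the colours described above.

How it is judged:
On the way:
1. the blue carton has been toppled onto a broad face with its centre inside the blue bay (height (world z) of carton_center below 0.04 m and x of carton_center in the frame of bay_blue between -0.09 and 0.09 m and y of carton_center in the frame of bay_blue between -0.12 and 0.12 m), for 0.2 s.
At the end, for the whole second after the job is handed in: The blue carton lies flat on a broad face, at rest, all four corners of its outline inside the blue bay (up to the middle of the tape: 6 mm over the tape's inner edge); the orange carton, bottle, mug, jar and soap box are within 30 mm of where they began (height (world z) of carton_center below 0.037 m and linear speed of carton below 0.02 m/s and x of foot_a in the frame of bay_blue between -0.096 and 0.096 m and y of foot_a in the frame of bay_blue between -0.126 and 0.126 m and x of foot_b in the frame of bay_blue between -0.096 and 0.096 m and y of foot_b in the frame of bay_blue between -0.126 and 0.126 m and x of top_a in the frame of bay_blue between -0.096 and 0.096 m and y of top_a in the frame of bay_blue between -0.126 and 0.126 m and x of top_b in the frame of bay_blue between -0.096 and 0.096 m and y of top_b in the frame of bay_blue between -0.126 and 0.126 m and distance of each of orange_carton, softener, mug, jar, soap_box from where it was at the start of the episode below 0.03 m); the robot touches nothing.
It fails at once if the blue carton was lifted off the counter or laid on its narrow side (height (world z) of carton_center above 0.125 m or (angle between carton's own z axis and vertical below 0.2 rad and height (world z) of carton above 0.025 m) or (angle between carton's own z axis and vertical between 1.4 and 1.75 rad and height (world z) of carton_center above 0.06 m)).
It fails at once if one of the other loose things was moved more than 30 mm (distance of any of orange_carton, softener, mug, jar, soap_box from where it was at the start of the episode above 0.03 m).
It also fails if it takes over 42 s, if anything falls off the work surface, if the arm or the gripper's body presses on something with over 40 N, if the wrist force passes 120 N, or if a joint passes its speed limit or range.

### The arm

A 7-joint arm with a two-finger parallel gripper is mounted at the origin on the work surface. World frame = base frame: x ahead of the robot, y to its left, z up, the work surface at z = 0. Lengths are in m, angles in rad, forces in N, time in s.
With the tool pointing down it reaches from about 0.4 to 0.9 m from the base axis. Payload 5.5 kg.
Tool frame: the origin (TCP) lies midway between the tips of the shut fingers; the grasp point (between the pads) lies 19 mm behind it; z points along the fingers, y is the line along which they close (so a half turn about z gives the same grasp; the last joint's range is limited). The gripper opens to 85 mm and grips with 20 to 120 N. Pads are 22 mm wide; open, the fingers measure 114 mm over their backs; the gripper's body (76 mm by 85 mm) begins 54 mm behind the grasp point. The pads swing forward as they close: fully open they stand 13 mm farther back than shut.
Start: joints at [1.449, 0.501, -0.427, 1.55, 0.221, 1.138, -0.21], TCP at [0.244, -0.602, 0.231] pointing down, gripper open.
Joint ranges: [-2.88, 2.88], [-0.31, 2.03], [-1.54, 1.56], [0.2, 2.42], [-1.41, 4.55], [0.19, 2.02], [-2.57, 2.57]. Speed limits (rad/s): [2.57, 2.57, 3.14, 3.14, 3.14, 3.14, 3.14].

### API

Orientations are given as a unit quaternion [w, x, y, z].
In Python, from station import manip, vision, workorder gives the robot as it stands. The module is installed in compiled form; this text tells all that it offers.
- The arm moves only by the tool carry_out, never from a script. Its argument "deltas" is a list that holds one entry, the list of rows, each a list of 6 numbers: the shift along the tool's x, y, z in cm, then the turn, a rotation vector about the tool's x, y, z in degrees. A call has 1 to 5 rows; each row shifts and turns the commanded pose from where the row before left it, along the tool's axes as they then stand; what a row does not reach is not made up. A row lasts 1/12 s, in which the tool goes at most 41.7 mm and 7.16 degrees, less where a joint would pass 70% of its speed; a pose out of reach is approached as far as the arm can. A call is refused whole if a number of a shift passes 4.17 or a number of a turn 7.16, either way. A call with a gripper value outside its range is refused whole. "hand" is the finger opening in cm, from 0 to 8.54, set as the call begins (left out, the last holds). The fingers move at their own pace and stop on an object; "grip_force" is the grip in N (left out, the last holds). Time passes only in rows, so rows that do not move let the fingers close. It gives the time, the measured TCP pose, the force, the opening and the grip force at its end, in the units of the state.
- manip.get_obs(): the state, without advancing time (a new reading comes with each control period).
- vision.grab_frame(name): name is "scene" or "side" or "wrist"; returns a dict with "image" (480x640x3 uint8, blue, green, red), "depth" (480x640 float32, m along the optical axis (not along the pixel's ray), 0 where there is no reading), "fx", "fy", "cx", "cy" (pixels), "k1" (the pictures are not rectified: a ray, as slopes to the right and down, at radius r is drawn at 1 + k1 r^2 times it, then the intrinsics apply), "R" (3x3) and "t" (3): a world point X has camera coordinates R X + t; the wrist camera has in their place "T_tool_cam" (4x4, takes a point from camera to tool coordinates, whose origin is the TCP and whose axes are the flange's). Camera axes: x right, y down, z forward; pixel columns grow to the right and rows downward; lengths in m; the calibration is good to about 2 mm. A picture is of the moment at which its call begins: read the wrist's pose just before it.
- workorder.close_job(): hands the job in; it is judged then, once.
The state is a dict: "t": time; "joint_positions": joint angles; "qvel": joint speeds; "effort": joint torques, N m; "tool_pos": TCP position; "tool_rot": TCP orientation; "force": force on the tool from outside, world axes, zero at the start; "torque": the same for the moment, N m; "finger_gap": finger opening in m; "finger_force": force on a finger pad.
Only numpy, scipy, OpenCV 4.12 (cv2) and the standard library are available. Lean on these libraries where they do the work, as an engineer would, in place of code of your own. Each camera call takes 0.05 s, during which the arm holds its last target. There are 200 camera calls.

## Working session

There is one attempt and no reset: what is moved stays moved. The work goes in short steps, Python scripts to look and compute and a tool call to move; the robot and the scene stay as the last step left them, time stands still between calls to the robot, and variables do not carry over. Pictures are saved under pics/ and viewed, at most 10 in all, crops included, and the job is handed in when it is done.

Besides the shell and the picture viewer there is one more tool, called after "Request:" by a JSON object that holds its "method" and its "body", one argument or row to a line. carry_out: Moves the arm, as the interface text tells. Its arguments: {"type":"object","properties":{"deltas":{"type":"array"},"hand":{"type":"number"},"grip_force":{"type":"number"}},"required":["deltas"]}

```bash
mkdir -p pics; cat > h.py <<'E'
import numpy as np, cv2
from station import manip, vision, workorder
def rays(f,uv):
    uv=np.atleast_2d(np.float64(uv)); d=np.c_[(uv[:,0]-f["cx"])/f["fx"],(uv[:,1]-f["cy"])/f["fy"]]
    s=d.copy()
    for _ in range(10): s=d/(1+f["k1"]*(s**2).sum(1,keepdims=True))
    return np.c_[s,np.ones(len(s))]
def plane(f,uv,z):
    R,t=np.array(f["R"]),np.array(f["t"]); c=-R.T@t; d=rays(f,uv)@R
    return c+d*((z-c[2])/d[:,2])[:,None]
def cloud(f):
    v,u=np.mgrid[0:480,0:640]; r=rays(f,np.c_[u.ravel(),v.ravel()])
    p=r*f["depth"].reshape(-1,1); R,t=np.array(f["R"]),np.array(f["t"])
    return ((p-t)@R).reshape(480,640,3)
E
python3 - <<'E'
from h import *
o=manip.get_obs(); print(o["tool_pos"],o["tool_rot"],o["t"])
for n in("scene","side"):
    f=vision.grab_frame(n); cv2.imwrite(f"pics/{n}0.png",f["image"]); np.save(n+"0.npy",f,allow_pickle=True)
    print(n,-np.array(f["R"]).T@np.array(f["t"]))
E
```

```text
[ 0.24367401 -0.60182948  0.23023819] [-9.91000438e-04  9.81543440e-01  1.91236672e-01 -1.67987388e-04] 0.0
scene [ 0.99520242 -0.74010136  0.88778005]
side [ 0.33396119 -0.5464366   0.79013974]
```

View pics/scene0.png

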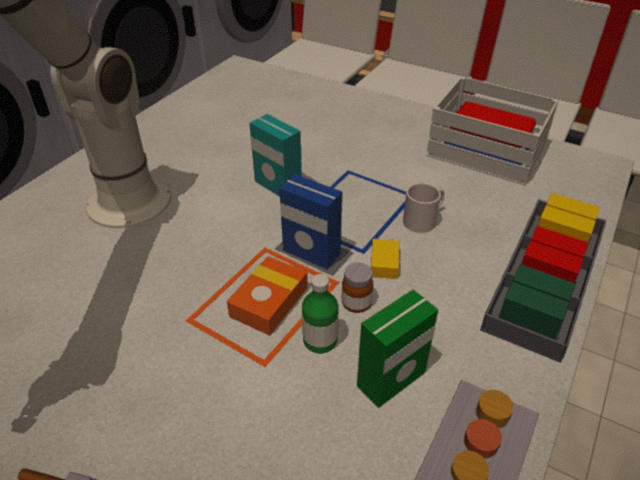

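View pics/side0.png

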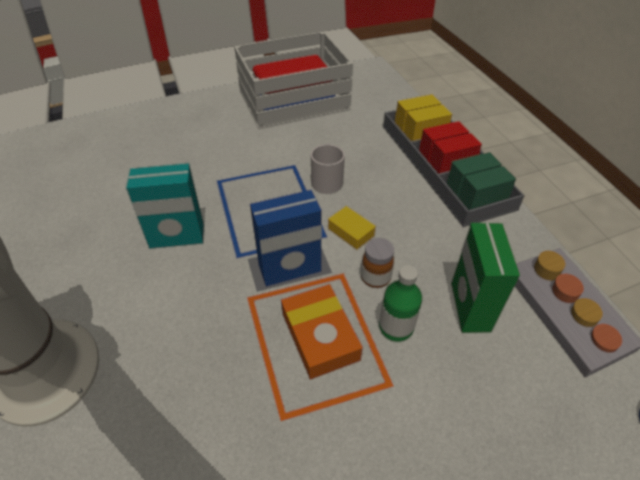

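The scene view shows the blue carton at (311,222), teal look-alike at (276,155) and green look-alike at (398,348). In the side view these are at (288,240), (166,205) and (486,278). Only the first is blue with a white band and disc and stands between the two bays. The blue bay is on the far (+y) side at (365,205) in the scene view, with the mug, soap box and jar to its +x side.

```bash
python3 - <<'E'
from h import *
for n in("scene","side"):
    f=np.load(n+"0.npy",allow_pickle=True).item(); P=cloud(f); hsv=cv2.cvtColor(f["image"],cv2.COLOR_BGR2HSV)
    H,S,V=cv2.split(hsv); ok=f["depth"]>0
    blue=(H>105)&(H<125)&(S>110)&ok
    z=P[...,2]
    def box(m,name):
        q=P[m][:,:2].astype(np.float32); r=cv2.minAreaRect(q*1000); print(n,name,len(q),np.round(q.mean(0),3),"ctr",np.round(r[0]),"sz",np.round(r[1]),"ang",round(r[2],1)); return r
    k,l,st,c=cv2.connectedComponentsWithStats(((blue)&(abs(z)<.012)&(P[...,0]<1)).astype(np.uint8))
    for i in range(1,k):
        if st[i,4]>60: box(l==i,"tape"+str(np.round(c[i])))
    m=blue&(z>.15)&(z<.2); 
    top=m&(z>.174); box(top,"top"); print(np.median(z[top]))
    box(blue&(z>.03)&(z<.17),"cartonbody")
    Q=cv2.boxPoints(box(blue&(z>.03),"cart")); print(np.round(Q))
    for nm,px in {"scene":dict(mug=(421,192),soap=(385,252),jar=(357,272),teal=(276,125),oc=(265,280)),"side":dict(mug=(327,155),soap=(353,223),jar=(378,246),teal=(160,168),oc=(310,300))}[n].items(): print(nm,np.round(P[px[1],px[0]],3))
f=np.load("scene0.npy",allow_pickle=True).item(); cv2.imwrite("pics/crop.png",cv2.resize(f["image"][100:300,200:460],None,fx=3,fy=3,interpolation=2)[:600,:780])
E
```

```text
scene tape[364. 181.] 159 [0.483 0.373] ctr [494. 376.] sz [190.  79.] ang 21.7
scene tape[389. 221.] 141 [0.611 0.255] ctr [611. 261.] sz [156.  11.] ang 87.9
scene tape[358. 247.] 102 [0.588 0.137] ctr [584. 135.] sz [71. 44.] ang 31.9
scene tape[310. 258.] 184 [0.514 0.042] ctr [514.  41.] sz [126.  51.] ang 23.4
scene top 873 [0.506 0.062] ctr [503.  65.] sz [ 66. 121.] ang 88.3
0.17844449740492752
scene cartonbody 2001 [0.494 0.09 ] ctr [ -9. 438.] sz [ 791. 1586.] ang 80.2
scene cart 2968 [0.499 0.081] ctr [ -9. 438.] sz [ 791. 1586.] ang 80.2
[[-857.  183.]
 [ 706.  -86.]
 [ 840.  693.]
 [-723.  963.]]
mug [0.659 0.32  0.064]
soap [0.662 0.118 0.032]
jar [ 0.661 -0.02   0.09 ]
teal [0.301 0.244 0.181]
oc [ 0.491 -0.098  0.049]
side tape[298. 178.] 73 [0.617 0.333] ctr [617. 331.] sz [ 16. 101.] ang 2.7
side tape[231. 223.] 275 [0.423 0.241] ctr [429. 264.] sz [ 41. 262.] ang 1.1
side tape[293. 277.] 138 [0.502 0.037] ctr [504.  37.] sz [  5. 115.] ang 88.5
side top 1224 [0.502 0.061] ctr [503.  66.] sz [ 62. 117.] ang 88.0
0.1790306669288784
side cartonbody 1703 [0.497 0.039] ctr [492.  42.] sz [ 53. 130.] ang 63.1
side cart 3021 [0.499 0.048] ctr [503.  65.] sz [ 62. 118.] ang 88.9
[[444.  35.]
 [562.  33.]
 [563.  95.]
 [445.  97.]]
mug [0.689 0.321 0.059]
soap [0.666 0.108 0.036]
jar [ 0.662 -0.013  0.09 ]
teal [0.306 0.26  0.179]
oc [ 0.506 -0.056  0.048]
```

View pics/crop.png

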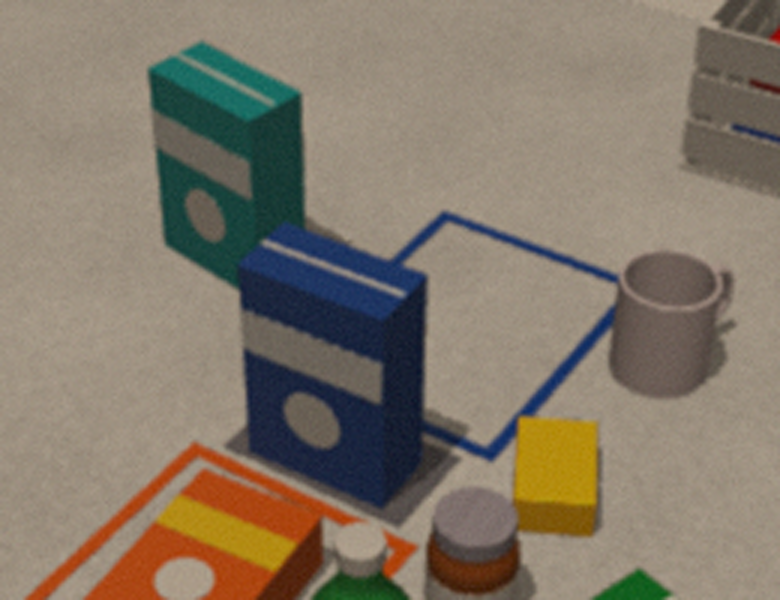

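The crop confirms the target: the blue carton with white band and disc at crop (330,370). The blue bay is beyond it, with corners at crop (445,215), (617,280) and (490,455). Next I locate the bay accurately.

```bash
python3 - <<'E'
from h import *
for n,c in (("scene",[(348,172),(408,193),(363,250)]),("side",[(219,180),(295,167),(238,254),(325,236)])):
    f=np.load(n+"0.npy",allow_pickle=True).item(); print(n,np.round(plane(f,c,0),3).tolist())
    H,S,V=cv2.split(cv2.cvtColor(f["image"],cv2.COLOR_BGR2HSV)); m=(H>100)&(H<128)&(S>80)
    v,u=np.mgrid[0:480,0:640]; G=plane(f,np.c_[u.ravel(),v.ravel()],0).reshape(480,640,3)
    for nm,b in dict(left=(.39,.46,.17,.34),right=(.57,.65,.18,.34),far=(.45,.6,.34,.42),near=(.44,.60,.10,.15)).items():
        k=m&(G[...,0]>b[0])&(G[...,0]<b[1])&(G[...,1]>b[2])&(G[...,1]<b[3])
        if k.sum()<20: continue
        q=G[k][:,:2]; l=cv2.fitLine(q.astype(np.float32),cv2.DIST_HUBER,0,.001,.001).ravel(); print(nm,k.sum(),np.round(l,3))
    P=cloud(f); 
    for nm,k in dict(mug=(P[...,2]>.08)&(P[...,2]<.1)&(P[...,0]>.6)&(P[...,0]<.8)&(P[...,1]>.2)&(P[...,1]<.4), jar=(P[...,2]>.08)&(P[...,2]<.1)&(P[...,0]>.58)&(P[...,0]<.75)&(P[...,1]>-.08)&(P[...,1]<.05), soap=(P[...,2]>.028)&(P[...,2]<.042)&(P[...,0]>.6)&(P[...,0]<.75)&(P[...,1]>.05)&(P[...,1]<.18),oc=(P[...,2]>.042)&(P[...,2]<.056)&(P[...,0]>.4)&(P[...,0]<.58)&(P[...,1]>-.2)&(P[...,1]<.02)).items():
        q=P[k]; print(nm,len(q),np.round(np.percentile(q,3,axis=0),3),np.round(np.percentile(q,97,axis=0),3))
E
```

```text
scene [[0.428, 0.386, 0.0], [0.606, 0.381, 0.0], [0.602, 0.131, 0.0]]
left 767 [ 0.014 -1.     0.425  0.242]
right 163 [0.057 0.998 0.611 0.256]
far 117 [ 0.998 -0.057  0.526  0.383]
near 512 [0.999 0.049 0.522 0.124]
mug 289 [0.638 0.25  0.08 ] [0.713 0.328 0.091]
jar 526 [ 0.638 -0.043  0.081] [0.688 0.008 0.091]
soap 805 [0.629 0.07  0.03 ] [0.699 0.157 0.037]
oc 2794 [ 0.458 -0.182  0.044] [ 0.553 -0.039  0.052]
side [[0.431, 0.394, 0.0], [0.623, 0.374, 0.0], [0.415, 0.142, -0.0], [0.608, 0.125, 0.0]]
left 199 [0.059 0.998 0.421 0.25 ]
right 701 [0.201 0.98  0.603 0.255]
far 106 [ 0.998 -0.06   0.535  0.384]
near 499 [ 0.996 -0.084  0.509  0.114]
mug 290 [0.638 0.249 0.08 ] [0.713 0.326 0.09 ]
jar 583 [ 0.638 -0.044  0.082] [0.688 0.007 0.092]
soap 893 [0.629 0.07  0.03 ] [0.701 0.156 0.037]
oc 4143 [ 0.457 -0.182  0.046] [ 0.553 -0.039  0.052]
```

Request:
{"method": "carry_out", "body": {
  "deltas": [
    [[0,0,0,0,0,-6.6],[0,0,0,0,0,-6.6],[0,0,0,0,0,-6.6],[0,0,0,0,0,-6.6],[0,0,0,0,0,-6.6]]
  ],
  "hand": 5,
  "grip_force": 60
}}

```text
t: 0.52
tool_pos: [0.2439, -0.6021, 0.2307]
tool_rot: [-0.001, 0.885, 0.465, 0.0]
force: [-0.3, -0.3, 0.2]
finger_gap: 0.0502
finger_force: 0.0
```

Request:
{"method": "carry_out", "body": {
  "deltas": [
    [[0,0,0,0,0,-6.6],[0,0,0,0,0,-6.6],[0,0,0,0,0,-6.6],[0,0,0,0,0,-6.6],[0,0,0,0,0,-6.6]]
  ]
}}

```text
t: 0.93
tool_pos: [0.2438, -0.6021, 0.2307]
tool_rot: [-0.0, 0.717, 0.697, 0.0]
force: [-0.3, -0.3, 0.2]
finger_gap: 0.0499
finger_force: 0.0
```

```bash
python3 - <<'E'
from h import *
f=np.load("side0.npy",allow_pickle=True).item(); print(plane(f,[(407,272)],.17))
o=manip.get_obs(); print(o["tool_pos"],o["tool_rot"],o["finger_gap"],o["joint_positions"])
E
```

```text
[[ 0.6447823  -0.14184578  0.17      ]]
[ 0.24375752 -0.60214985  0.2307179 ] [-4.89945050e-04  7.17077754e-01  6.96992983e-01  1.89846281e-04] 0.04991454249508294 [ 1.61126909  0.5526741  -0.67030389  1.54495129  0.36155621  1.17198625
  0.8431297 ]
```

Request:
{"method": "carry_out", "body": {
  "deltas": [
    [[3.5,1.45,0,0,0,0],[3.5,1.45,0,0,0,0],[3.5,1.45,0,0,0,0],[3.5,1.45,0,0,0,0],[3.5,1.45,0,0,0,0]]
  ]
}}

```text
t: 1.35
tool_pos: [0.3226, -0.4281, 0.2308]
tool_rot: [-0.0, 0.719, 0.695, 0.0]
force: [0.5, 0.5, -0.1]
finger_gap: 0.0505
finger_force: 0.0
```

Request:
{"method": "carry_out", "body": {
  "deltas": [
    [[3.5,1.45,0,0,0,0],[3.5,1.45,0,0,0,0],[3.5,1.45,0,0,0,0],[3.5,1.45,0,0,0,0],[3.5,1.45,0,0,0,0]]
  ]
}}

```text
t: 1.77
tool_pos: [0.4009, -0.2558, 0.2312]
tool_rot: [-0.0, 0.719, 0.695, -0.0]
force: [1.0, -0.6, -0.3]
finger_gap: 0.05
finger_force: 0.0
```

Request:
{"method": "carry_out", "body": {
  "deltas": [
    [[3.5,1.45,0,0,0,0],[3.5,1.45,0,0,0,0],[3.5,1.45,0,0,0,0],[3.5,1.45,0,0,0,0],[0,0,0,0,0,0]]
  ]
}}

```text
t: 2.18
tool_pos: [0.4663, -0.111, 0.2321]
tool_rot: [-0.0, 0.715, 0.699, 0.002]
force: [0.0, 0.5, 0.5]
finger_gap: 0.0502
finger_force: 0.0
```

Request:
{"method": "carry_out", "body": {
  "deltas": [
    [[3.2,1.2,0,0,0,0],[3.2,1.2,0,0,0,0],[3.2,1.2,0,0,0,0],[0,0,3,0,0,0],[0,0,3,0,0,0]]
  ]
}}

```text
t: 2.6
tool_pos: [0.5051, -0.0223, 0.1721]
tool_rot: [0.002, 0.717, 0.697, 0.002]
force: [-0.2, -1.7, -0.7]
finger_gap: 0.0497
finger_force: 0.0
```

Request:
{"method": "carry_out", "body": {
  "deltas": [
    [[0,0,2.5,0,0,0],[0,0,0,0,0,0],[0,0,0,0,0,0]]
  ]
}}

```text
t: 2.85
tool_pos: [0.5016, -0.0247, 0.1454]
tool_rot: [-0.002, 0.719, 0.695, -0.001]
force: [0.5, 0.1, 1.0]
finger_gap: 0.0499
finger_force: 0.0
```

Request:
{"method": "carry_out", "body": {
  "deltas": [
    [[1.2,0,0,0,0,0],[1.2,0,0,0,0,0],[1.2,0,0,0,0,0],[1,0,0,0,0,0],[1,0,0,0,0,0]]
  ]
}}

```text
t: 3.27
tool_pos: [0.5052, 0.0325, 0.1473]
tool_rot: [0.001, 0.719, 0.695, 0.0]
force: [-1.0, -1.1, 2.6]
finger_gap: 0.0498
finger_force: 0.7
```

Request:
{"method": "carry_out", "body": {
  "deltas": [
    [[1,0,0,0,0,0],[1,0,0,0,0,0],[1,0,0,0,0,0],[1,0,0,0,0,0],[1,0,0,0,0,0]]
  ]
}}

```text
t: 3.68
tool_pos: [0.5064, 0.0823, 0.1462]
tool_rot: [-0.0, 0.719, 0.695, 0.0]
force: [0.6, 0.0, 0.1]
finger_gap: 0.0502
finger_force: 0.0
```

Request:
{"method": "carry_out", "body": {
  "deltas": [
    [[0,0,0,0,0,0],[0,0,0,0,0,0],[0,0,0,0,0,0],[0,0,0,0,0,0],[0,0,0,0,0,0]]
  ]
}}

```text
t: 4.1
tool_pos: [0.5065, 0.0802, 0.1462]
tool_rot: [0.0, 0.719, 0.695, -0.0]
force: [0.0, 0.9, -1.1]
finger_gap: 0.05
finger_force: 0.0
```

```bash
cat > m.py <<'E'
from h import *
import sys
for n in("scene","side"):
    f=vision.grab_frame(n); cv2.imwrite(f"pics/{n}{sys.argv[1]}.png",f["image"]); P=cloud(f)
    H,S,V=cv2.split(cv2.cvtColor(f["image"],cv2.COLOR_BGR2HSV)); z=P[...,2]
    m=(z>.015)&(z<.2)&(H>105)&(H<125)&(S>100)&(f["depth"]>0)&(abs(P[...,0]-.5)<.15)&(abs(P[...,1]-.2)<.22)
    q=P[m]; print(n,len(q),"zmed",np.median(q[:,2]).round(4),"zmax",q[:,2].max().round(3))
    t=P[(abs(z-.06)<.006)&(abs(P[...,0]-.51)<.09)&(P[...,1]>.06)&(P[...,1]<.4)&(f["depth"]>0)][:,:2].astype(np.float32)
    r=cv2.minAreaRect(t*1000); b=cv2.boxPoints(r)/1000; print("ctr",np.round(r[0]),"sz",np.round(r[1]),"ang",round(r[2],1))
    B=np.array([[.998,-.058],[.058,.998]]); print("corners in bay",np.round((b-[.516,.258])@B.T,3).tolist())
E
python3 m.py 1
```

```text
scene 2462 zmed 0.0568 zmax 0.199
ctr [507. 189.] sz [186. 122.] ang 88.2
corners in bay [[-0.064, -0.164], [0.058, -0.161], [0.053, 0.025], [-0.069, 0.021]]
side 2529 zmed 0.0584 zmax 0.2
ctr [509. 187.] sz [181. 122.] ang 88.5
corners in bay [[-0.061, -0.163], [0.06, -0.16], [0.055, 0.021], [-0.067, 0.018]]
```

View pics/side1.png

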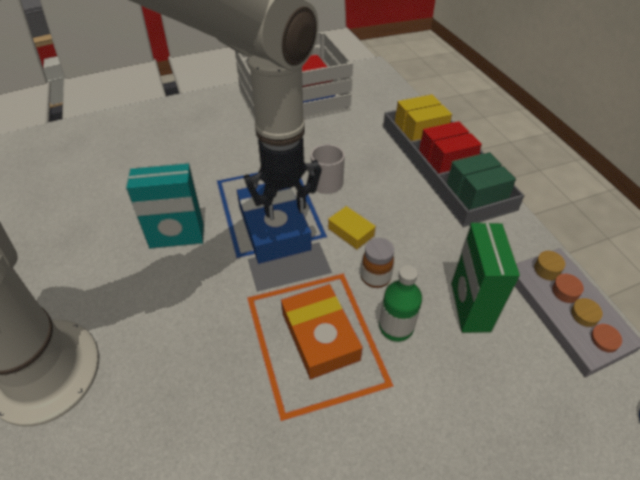

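The side view shows the carton flat at (275,220) with its top end in the bay. About 35 mm of its foot end is still outside, so it has to go about 70 mm further.

Request:
{"method": "carry_out", "body": {
  "deltas": [
    [[-2,0,0,0,0,0],[-1.5,0,0,0,0,0],[0,0,3,0,0,0],[0,0,3,0,0,0],[0,0,3,0,0,0]]
  ]
}}

```text
t: 4.62
tool_pos: [0.5061, 0.0448, 0.0558]
tool_rot: [0.001, 0.72, 0.694, 0.001]
force: [1.4, -1.0, -0.8]
finger_gap: 0.0498
finger_force: 0.0
```

Request:
{"method": "carry_out", "body": {
  "deltas": [
    [[0,0,1.5,0,0,0],[0,0,1.2,0,0,0],[0,0,0,0,0,0]]
  ]
}}

```text
t: 4.87
tool_pos: [0.5037, 0.0457, 0.0273]
tool_rot: [-0.001, 0.719, 0.695, -0.001]
force: [-0.2, -0.4, 0.4]
finger_gap: 0.0499
finger_force: 0.0
```

Request:
{"method": "carry_out", "body": {
  "deltas": [
    [[1.5,0,0,0,0,0],[1.2,0,0,0,0,0],[1,0,0,0,0,0],[1,0,0,0,0,0],[1,0,0,0,0,0]]
  ]
}}

```text
t: 5.28
tool_pos: [0.5079, 0.1023, 0.0302]
tool_rot: [0.001, 0.719, 0.695, -0.001]
force: [0.1, -5.5, 4.5]
finger_gap: 0.0498
finger_force: 2.7
```

Request:
{"method": "carry_out", "body": {
  "deltas": [
    [[1,0,0,0,0,0],[1,0,0,0,0,0],[1,0,0,0,0,0],[0.8,0,0,0,0,0],[0.6,0,0,0,0,0]]
  ]
}}

```text
t: 5.7
tool_pos: [0.5092, 0.147, 0.0299]
tool_rot: [0.001, 0.719, 0.695, -0.0]
force: [-0.6, -5.2, 3.8]
finger_gap: 0.0498
finger_force: 2.7
```

Request:
{"method": "carry_out", "body": {
  "deltas": [
    [[0.5,0,0,0,0,0],[0.3,0,0,0,0,0],[0,0,0,0,0,0],[-2,0,0,0,0,0],[-2,0,0,0,0,0]]
  ]
}}

```text
t: 6.12
tool_pos: [0.5074, 0.1176, 0.0294]
tool_rot: [-0.001, 0.718, 0.696, 0.001]
force: [0.2, 0.3, -0.8]
finger_gap: 0.0498
finger_force: 0.0
```

Request:
{"method": "carry_out", "body": {
  "deltas": [
    [[-2,0,-3,0,0,0],[0,0,-4,0,0,0],[0,0,-4,0,0,0],[-3,0,-4,0,0,0],[-3,0,0,0,0,0]]
  ]
}}

```text
t: 6.53
tool_pos: [0.5094, 0.0448, 0.1791]
tool_rot: [0.003, 0.717, 0.697, 0.006]
force: [2.2, -0.1, 0.0]
finger_gap: 0.0499
finger_force: 0.0
```

```bash
python3 m.py 2
```

```text
scene 2372 zmed 0.0567 zmax 0.186
ctr [510. 256.] sz [190. 121.] ang 88.3
corners in bay [[-0.064, -0.099], [0.057, -0.095], [0.052, 0.094], [-0.069, 0.091]]
side 1897 zmed 0.0574 zmax 0.199
ctr [510. 255.] sz [183. 121.] ang 88.2
corners in bay [[-0.063, -0.096], [0.057, -0.093], [0.052, 0.09], [-0.068, 0.087]]
```

View pics/side2.png

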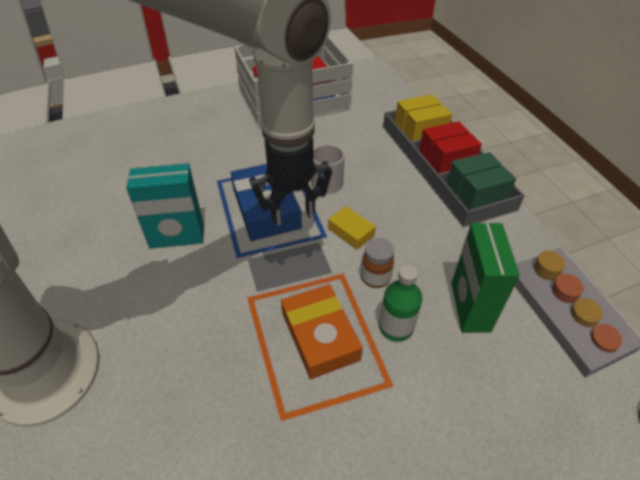

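The side view shows the carton flat inside the blue tape around (265,205), with tape visible around it. Every corner has about 28 mm of margin, nothing else moved, and the gripper is clear.

```bash
python3 -c "
from h import *
print(workorder.close_job())"
```

```text
the job is handed in; nothing more can be done
None
```

The blue carton was toppled onto its broad face and pushed fully inside the blue-taped bay, with about 28 mm to spare at every corner; nothing else appears moved, and the job is handed in, though no verdict came back.

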